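# Add a soap to the ratchet packing clamp

## Robot

A 7-joint arm with a two-finger parallel gripper is mounted at the origin on a cart in front of the work surface, level with it; the furniture and walls round the work are solid. World frame = base frame: x ahead of the robot, y to its left, z up, the work surface at z = 0. Lengths are in m, angles in rad, forces in N, time in s.
With the tool pointing down it reaches from about 0.425 to 0.825 m from the base axis. Payload 3.6 kg.
Tool frame: the origin (TCP) lies at the very end of the fingers, on their centre line; the grasp point (between the pads) lies ctrl.pinch_z behind it (ctrl.pinch_z is the distance from the TCP to the grasp point, in m); z points along the fingers, y is the line along which they close (so a half turn about z gives the same grasp; the last joint's range is limited). The gripper opens to 93 mm and grips with 3 to 60 N. Pads are 15 mm wide; open, the fingers measure 128 mm over their backs; the gripper's body (75 mm by 188 mm) begins 65 mm behind the grasp point.
Start: joints at [-1.349, 0.615, -0.013, 1.423, 0.008, 1.103, -0.04], TCP at [0.16, 0.63, 0.219] pointing down, gripper open.
Joint ranges: [-3.12, 3.12], [-0.3, 2.06], [-1.34, 1.32], [0.26, 2.42], [-1.36, 4.5], [0.01, 1.98], [-2.84, 2.84]. Speed limits (rad/s): [2.79, 2.79, 3.14, 3.14, 3.14, 3.14, 3.14].

## Interface

Orientations are given as a unit quaternion [w, x, y, z].
In Python, from rig import ctrl gives the robot as it stands.
- The arm moves only by the tool send_rows, never from a script. Its argument "targets" is one flat list of numbers, 7 for each row, row after row: the turn, a rotation vector about the tool's x, y, z normalised to -1 to 1, where 1 is 0.12 rad, then the shift along the tool's x, y, z normalised to -1 to 1, where 1 is 20 mm, then the opening, from 0 (shut) to 1 (fully open). A call has 1 to 20 rows; each row shifts and turns the commanded pose from where the row before left it, along the tool's axes as they then stand; what a row does not reach is not made up. A row lasts 1/8 s, in which the tool goes at most 62.5 mm and 10.7 degrees, less where a joint would pass 70% of its speed; a pose out of reach is approached as far as the arm can. A call with a number of a shift or a turn outside -1 to 1 is refused whole. A call with a gripper value outside its range is refused whole. The fingers move at their own pace and stop on an object; "squeeze" is the grip in N (left out, the last holds). Time passes only in rows, so rows that do not move let the fingers close. It gives the time, the measured TCP pose, the force, the opening and the grip force at its end, in the units of the state.
- ctrl.read_state(): the state, without advancing time (a new reading comes with each control period).
- ctrl.read_camera(name): name is "scene" or "top"; returns the picture (420x560x3 uint8, red, green, blue); there is no depth.
- ctrl.calibration(name): a dict with "intrinsics" (3x3 intrinsics, pixels), "dist" ([k1, k2, p1, p2, k3] as OpenCV has them; the pictures are not rectified), "position" and "rotation" of the camera in the world. Camera axes: x right, y down, z forward; pixel columns grow to the right and rows downward; lengths in m; the calibration is good to about 2 mm. A picture is of the moment at which its call begins. calibration takes no time and is no camera call.
- ctrl.job_done(): hands the job in; it is judged then, once.
The state is a dict: "t": time; "q": joint angles; "joint_velocities": joint speeds; "tau": joint torques, N m; "ee_pos": TCP position; "tool_rot": TCP orientation; "wrist_force": force on the tool from outside, world axes, zero at the start; "ft_torque": the same for the moment, N m; "opening": finger opening in m; "finger_force": force on a finger pad.
Only numpy, scipy, OpenCV 4.12 (cv2) and the standard library are available. Lean on these libraries where they do the work, as an engineer would, in place of code of your own. Each camera call takes 0.05 s, during which the arm holds its last target. There are 200 camera calls.

## Task

The sage-green soap is locked in the wooden packing clamp, and the pink soap has to be packed behind it. Flip the clamp's red-balled pawl up and over until it stays open by itself, draw the toothed bar all the way back by its wooden grip, lay the pink soap flat and lengthwise in the open bay, and push it home with the bar, firmly, until both soaps are bottomed out tight against the end stop; then drop the pawl back onto the teeth and let go. Leave the cream soap, the gift box and the jar candles where they stand.

Things in the scene. Friction and masses are not known exactly. Their poses are not given: they have to be found in the camera images.
- clamp: fixed wooden clamp, base board 362 x 100 x 8 mm. Origin on the table under the middle of the loading bay, z up, +x the push direction (from pawl to tunnel and end stop), y across. Along x: pawl pin -0.160; the bay is bare board without side walls, up to the tunnel's flared mouth at 0.048. Two soaps packed tight have centres at x = 0.119 and 0.034
- clamp_bay (a point): point on the board's top (z = 0.008) in the middle of the loading bay, clamp x = 0, y = 0: the place to lay the soap. The tunnel runs from clamp x = 0.062 to the end stop's inner face at 0.162, 64 mm wide inside; its mouth flares to 84 mm between x = 0.066 and 0.048. Clear roof, underside z = 0.044, top z = 0.049 over the table
- clamp_bar (a joint): travel of the toothed bar, m; grows as the bar is drawn back along the clamp's -x. Pusher face at clamp x = 0.082 - value. 0.145 = stop (bay then 110 mm long); starts near 0.02; 0.091 = two soaps tight. Slides at about 2 N, stays where left. With the pawl down it cannot be drawn back more than one 10 mm tooth, but can be pushed in, the pawl clicking over the teeth
- bar_grip (a point): the place to grip the bar: on its upright round wooden grip, 24 mm across, at z = 0.075 (grip's top z = 0.095), 45 mm behind the pusher face; clear room round it. Moves with the bar; axes as the clamp's. The pusher is 56 mm wide, top z = 0.035; the bar is 14 mm wide, teeth up to z = 0.028, and runs back 236 mm behind the pusher face
- clamp_pawl (a joint): pawl angle, rad. 0 to 0.17 = down on the teeth (depending on the tooth under it); grows as the ball is lifted and swung up and back toward the clamp's -x; upright at 1.05; 1.5 = stop, leaning 26 degrees past upright, where its weight keeps it open. Before upright it falls down by its own light weight
- pawl_ball (a point): centre of the red ball, 22 mm across, at the end of the pawl's thin lever; 65 mm from the pin (point pawl_pivot). Elevation of the ball about the pin, seen from the side, is 0.52 rad + joint clamp_pawl over the clamp's +x direction. Pinch it across the clamp's y
- pawl_pivot (a point): centre of the pawl's hinge pin, z = 0.034, axis along the clamp's y; its steel cheeks are 34 mm wide, 36 mm long (x), top at z = 0.044
- pink_soap: pink wrapped soap bar, 56 x 85 x 28 mm (x, y, z); origin under its centre; y is its long axis. Lies flat on the table. It must go in with its long axis along the clamp's x, either way round
- sage_soap: sage-green wrapped soap bar, 56 x 85 x 28 mm, same axes, already in the tunnel, 2 to 7 mm short of the end stop, long axis along the clamp's x
- cream_soap: cream wrapped soap bar, 56 x 85 x 28 mm, same axes. A bystander
- gift_box: small green gift box, 53 x 54 x 53 mm; origin under its centre. A bystander. Obstacles, fixed: the press (x 0.28 to 0.57, y -0.21 to -0.11), frame 0.17 m tall, its lever rising to 0.42 m at its near end; a tape dispenser 80 mm tall (x 0.46 to 0.62, y 0.11 to 0.17); a bud vase 96 mm tall at (0.69, -0.16); a candlestick 143 mm tall at (0.56, -0.42)
- jar_candle_0: red jar candle with a wooden lid, 66 mm across, 91 mm tall; origin under its centre. A bystander.
- jar_candle_1: orange jar candle with a wooden lid, 66 mm across, 91 mm tall; origin under its centre. A bystander.
- jar_candle_2: purple jar candle with a wooden lid, 66 mm across, 91 mm tall; origin under its centre. A bystander.

How it is judged:
By the outcome, as a careful person would: the job done as asked, in the order asked, and still so for the second after the job is handed in, with the robot touching nothing.
It also fails if it takes over 72 s, if anything falls off the work surface, if the arm or the gripper's body presses on something with over 40 N, if the wrist force passes 120 N, or if a joint passes its speed limit or range.

## Working session

There is one attempt and no reset: what is moved stays moved. The work goes in short steps, Python scripts to look and compute and a tool call to move; the robot and the scene stay as the last step left them, time stands still between calls to the robot, and variables do not carry over. Pictures are saved under pics/ and viewed, at most 10 in all, crops included, and the job is handed in when it is done.

Besides the shell and the picture viewer there is one more tool, called after "Emit:" in YAML: its name, and indented under it one key for each argument. send_rows: Moves the arm, as the interface text tells. Its arguments: {"type":"object","properties":{"targets":{"type":"array"},"squeeze":{"type":"number"}},"required":["targets"]}

```bash
mkdir -p pics; ls
python3 - <<'E'
from rig import ctrl
import cv2
for n in("scene","top"):
    im=ctrl.read_camera(n); cv2.imwrite(f"pics/{n}0.png",im[:,:,::-1])
    c=ctrl.calibration(n); print(n,c)
s=ctrl.read_state(); print(s, ctrl.pinch_z)
E
```

```text
pics
scene {'intrinsics': array([[394.61197909,   0.        , 278.30911825],
       [  0.        , 394.61197909, 214.75909169],
       [  0.        ,   0.        ,   1.        ]]), 'dist': array([-0.01121985,  0.        ,  0.        ,  0.        ,  0.        ]), 'position': array([0.17350963, 0.45794609, 0.9582579 ]), 'rotation': array([ 0.11354935, -0.37494564,  0.88074293, -0.26610939])}
top {'intrinsics': array([[410.0154985 ,   0.        , 282.3703119 ],
       [  0.        , 410.0154985 , 205.62468266],
       [  0.        ,   0.        ,   1.        ]]), 'dist': array([-0.03528029,  0.        ,  0.        ,  0.        ,  0.        ]), 'position': array([0.44607196, 0.04173334, 1.20948647]), 'rotation': array([-0.04743101,  0.70962857, -0.70100725,  0.05259679])}
{'t': 0.1, 'q': array([-1.34851263,  0.6158118 , -0.01259969,  1.42470563,  0.00810996,
        1.10339837, -0.04037697]), 'joint_velocities': array([ 0.00240674, -0.00169209,  0.00084719, -0.00314878,  0.00091913,
        0.0011555 , -0.00127667]), 'tau': array([ 3.62596602e-04, -4.60044014e+01,  2.09585116e-01, -1.66244656e+01,
       -6.12470694e-02,  1.69751211e-02,  9.40130781e-05]), 'ee_pos': array([0.15987474, 0.62931166, 0.21761495]), 'tool_rot': array([-1.18189635e-04,  1.24032019e-01,  9.92277565e-01, -1.13020615e-03]), 'wrist_force': array([-0.70104983,  0.38712114,  1.31762774]), 'ft_torque': array([-0.01608698, -0.00596221,  0.01527185]), 'finger_force': 0.0, 'opening': 0.0932205631663632} 0.0188
```

View pics/scene0.png

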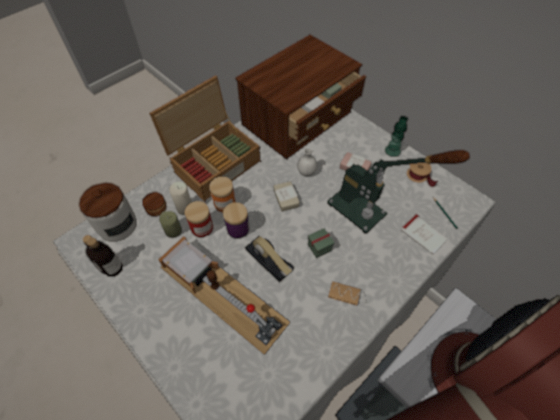

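View pics/top0.png

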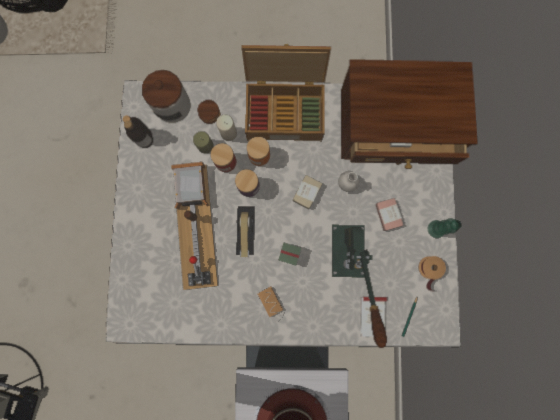

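The scene view shows the clamp at about (235,300), with the red ball at (250,308), the grip at (212,278), and a pink soap candidate at (352,162). In the top view the clamp is at (197,235), the ball at (193,260), the grip at (190,215), the pink candidate at (389,214) and the cream one at (308,192). I'll crop these to refine.

Run:
```python
import cv2,numpy as np
t=cv2.imread("pics/top0.png"); s=cv2.imread("pics/scene0.png")
g=lambda im,x,y,w,h,k:cv2.resize(im[y:y+h,x:x+w],None,fx=k,fy=k,interpolation=cv2.INTER_CUBIC)
a=g(t,160,150,75,150,4)  #300x600
b=g(s,150,230,150,125,3.3334)[:300,:500]
c=g(t,360,185,60,60,4) ; d=g(s,325,140,60,60,4)
im=np.zeros((600,800,3),np.uint8)
im[:600,:300]=a; im[:b.shape[0],300:300+b.shape[1]]=b; im[330:570,300:540]=c; im[330:570,550:790]=d
im=np.clip(im*1.5,0,255).astype(np.uint8)
cv2.imwrite("pics/crop0.png",im)
```

```text
(no output)
```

View pics/crop0.png

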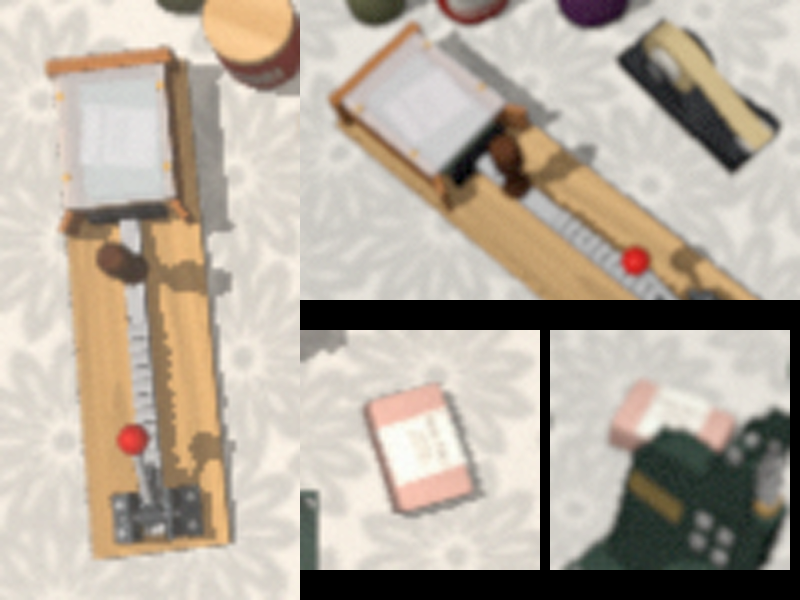

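```bash
cat > h.py <<'E'
from rig import ctrl
import cv2,numpy as np
from scipy.spatial.transform import Rotation as R
def ray(n,px):
    c=ctrl.calibration(n); q=c["rotation"]
    u=cv2.undistortPoints(np.float64(px).reshape(-1,1,2),c["intrinsics"],c["dist"]).reshape(-1,2)
    d=np.c_[u,np.ones(len(u))]@R.from_quat(np.r_[q[1:],q[0]]).as_matrix().T
    return c["position"],d/np.linalg.norm(d,axis=1,keepdims=True)
def plane(n,px,z):
    o,d=ray(n,px); return o+d*((z-o[2])/d[:,2:])
def tri(pt,ps):
    o1,d1=ray("top",pt);o2,d2=ray("scene",ps);d1=d1[0];d2=d2[0]
    A=np.c_[d1,-d2];s=np.linalg.lstsq(A,o2-o1,rcond=None)[0]
    a=o1+s[0]*d1;b=o2+s[1]*d2
    return (a+b)/2,np.linalg.norm(a-b)
def mask(im,lo,hi,box):
    h=cv2.cvtColor(im,cv2.COLOR_RGB2HSV); m=cv2.inRange(h,lo,hi)
    x0,y0,x1,y1=box; k=np.zeros_like(m);k[y0:y1,x0:x1]=m[y0:y1,x0:x1]
    return k
def cen(m):
    y,x=np.nonzero(m);return np.array([x.mean(),y.mean()])
def ball(im,box):
    return cen(mask(im,(0,170,90),(8,255,255),box)|mask(im,(174,170,90),(180,255,255),box))
E
python3 - <<'E'
from h import *
np.set_printoptions(precision=4,suppress=True)
t=cv2.imread("pics/top0.png")[:,:,::-1].copy(); s=cv2.imread("pics/scene0.png")[:,:,::-1].copy()
bt=ball(t,(180,245,205,270)); bs=ball(s,(235,295,262,320)); print("ball",bt,bs,tri(bt,bs))
# board
m=mask(t,(10,70,80),(25,255,255),(165,215,235,295))
L=[];Rr=[]
for y in range(222,282):
    x=np.nonzero(m[y])[0]
    if len(x)>10:L.append((x.min(),y+.0));Rr.append((x.max(),y+.0))
for nm,E,z in(("L",L,.008),("R",Rr,.008)):
    P=plane("top",E,z)[:,:2]; vx,vy,x0,y0=cv2.fitLine(P.astype(np.float32),cv2.DIST_HUBER,0,.01,.01).ravel()
    print(nm,"dir",vx,vy,"ang",np.arctan(vy/vx),"y at x=.35,.5",y0+vy/vx*(.35-x0),y0+vy/vx*(.5-x0))
c=[(183.2,289.5),(218.2,285.7)]; print("near corners",plane("top",c,.008))
# pink soap top
hp=cv2.cvtColor(t[185:245,360:420],cv2.COLOR_RGB2HSV)
print("soap hand corners", plane("top",[(360+365/4-75,185+(402-330)/4)],.028), end=' ')
k=lambda X,Y:(360+(X-300)/4,185+(Y-330)/4)
C=[k(368,402),k(437,383),k(472,494),k(400,512)]
P=plane("top",C,.028); print(P, P.mean(0), [np.linalg.norm(P[i]-P[i-1]) for i in range(4)])
# grip top
mt=mask(t,(0,70,10),(14,255,110),(180,208,200,222)); ms=mask(s,(0,70,10),(14,255,110),(202,268,222,292))
print(cen(mt),cen(ms),mt.sum()/255,ms.sum()/255)
for mm in(mt,ms):
    print(cv2.connectedComponentsWithStats(mm)[2])
E
```

```text
ball [192.2143 259.5   ] [250.3043 307.5217] (array([0.4548, 0.2788, 0.0794]), np.float64(0.0011579034228607198))
L dir 0.9913323 0.13137819 ang 0.13175909 y at x=.35,.5 0.31310052 0.33297956
R dir 0.9922239 0.12446563 ang 0.12478927 y at x=.35,.5 0.216495 0.23531117
near corners [[0.3697 0.3168 0.008 ]
 [0.3819 0.2162 0.008 ]]
soap hand corners [[ 0.6258 -0.2404  0.028 ]] [[ 0.6258 -0.2426  0.028 ]
 [ 0.6406 -0.2938  0.028 ]
 [ 0.5592 -0.3172  0.028 ]
 [ 0.5455 -0.2642  0.028 ]] [ 0.5928 -0.2794  0.028 ] [np.float64(0.08318240275121348), np.float64(0.05327396985913122), np.float64(0.08467988142073768), np.float64(0.05471441444579314)]
[188.7581 215.0806] [212.3288 278.411 ] 62.0 146.0
[[     0      0    560    420 235138]
 [   184    211      9     10     56]
 [   194    216      3      4      6]]
[[     0      0    560    420 235054]
 [   206    268     14     22    143]
 [   214    268      3      1      3]]
```

```bash
cat >> h.py <<'E'
np.set_printoptions(precision=4,suppress=True)
TH=.128; U=np.array([np.cos(TH),np.sin(TH),0]); V=np.array([-U[1],U[0],0]); Z=np.array([0,0,1.])
O=np.array([.560,.2923,0])
def cw(x,y,z): return O+x*U+y*V+z*Z
def wc(p): d=np.asarray(p)-O; return np.array([d@U,d@V,d[2]])
def rel(target,yaw=None):
    """grasp-point target -> shift in units of 20mm in tool axes (for present axes) + turn about tool z"""
    s=ctrl.read_state(); q=s["tool_rot"]; M=R.from_quat(np.r_[q[1:],q[0]]).as_matrix()
    g=s["ee_pos"]-M[:,2]*ctrl.pinch_z
    print("t",s["t"],"grasp",g,"clamp",wc(g),"F",s["wrist_force"],"open",s["opening"],"ff",s["finger_force"])
    ya=np.arctan2(-M[0,1],M[1,1]); print("tool y yaw",ya,"tilt",M[:2,2])
    if target is not None:
        t=np.asarray(target)-g
        if yaw is not None:
            print("turn z units",-(yaw-ya)/.12)
            M=np.array([[-np.cos(yaw),-np.sin(yaw),0],[-np.sin(yaw),np.cos(yaw),0],[0,0,-1]]).T.reshape(3,3) if 0 else np.c_[[-np.cos(yaw),-np.sin(yaw),0],[-np.sin(yaw),np.cos(yaw),0],[0,0,-1]]
        print("shift units in target-yaw tool axes",M.T@t/.02)
E
python3 - <<'E'
from h import *
t=cv2.imread("pics/top0.png")[:,:,::-1].copy(); s=cv2.imread("pics/scene0.png")[:,:,::-1].copy()
print("candle lids clamp frame",[wc(p) for p in plane("top",[(222.5,155),(259,148),(247,181)],.091)])
print("grip top tri",[ (p,wc(p),e) for p,e in [tri((187,213.5),(211.3,272.5))]], "plane", wc(plane("top",[(187,213.5)],.095)[0]),wc(plane("scene",[(211.3,272.5)],.095)[0]))
print("ball at z .071",wc(plane("top",[(192.2,259.5)],.071)[0]),wc(plane("scene",[(250.3,307.5)],.071)[0]))
print("cheeks", [wc(p) for p in plane("top",[(160+157/4,150+515/4)],.044)])
print("soap tri", [tri(a,b) for a,b in [((377,203),(325+(642-550)/4,140+(380-330)/4))]])
print("mouth posts top", [wc(p) for p in plane("top",[(160+68/4,150+215/4),(160+180/4,150+212/4)],.049)])
print("press", plane("scene",[(357.5,165)],.17),plane("scene",[(325+140/4,140+110/4)],.17))
m=mask(t,(40,30,10),(95,255,90),(325,215,375,285)); ys,xs=np.nonzero(m)
print(xs.min(),xs.max(),ys.min(),ys.max(),plane("top",[(xs.max(),ys.min()),(xs.min(),ys.max())],.01))
rel(cw(-.106,0,.16),TH)
im=cv2.resize(t[190:300,315:405],None,fx=5,fy=5,interpolation=cv2.INTER_CUBIC); cv2.imwrite("pics/press.png",np.clip(im[:,:,::-1]*2.,0,255).astype(np.uint8))
E
```

```text
candle lids clamp frame [array([ 0.174 , -0.1113,  0.091 ]), array([ 0.1824, -0.2152,  0.091 ]), array([ 0.0922, -0.1719,  0.091 ])]
grip top tri [(array([0.578 , 0.2931, 0.1007]), array([ 0.0179, -0.0015,  0.1007]), np.float64(0.003078729822763237))] plane [0.0201 0.0005 0.095 ] [ 0.019  -0.0037  0.095 ]
ball at z .071 [-0.1053  0.0021  0.071 ] [-0.1041 -0.0023  0.071 ]
cheeks [array([-0.16  , -0.0072,  0.044 ])]
soap tri [(array([ 0.6074, -0.2289,  0.1029]), np.float64(0.01655477554084333))]
mouth posts top [array([0.0582, 0.0363, 0.049 ]), array([ 0.0511, -0.0436,  0.049 ])]
press [[ 0.5208 -0.1633  0.17  ]] [[ 0.5108 -0.1614  0.17  ]]
333 370 226 284 [[ 0.5598 -0.2248  0.01  ]
 [ 0.3906 -0.1148  0.01  ]]
t 0.1 grasp [0.1599 0.6294 0.2364] clamp [-0.3538  0.3854  0.2364] F [-0.701   0.3871  1.3176] open 0.0932205631663632 ff 0.0
tool y yaw -0.24870472920188474 tilt [-0.0005 -0.0022]
turn z units -3.139206076682373
shift units in target-yaw tool axes [-12.3909 -19.2685   3.8207]
```

View pics/press.png

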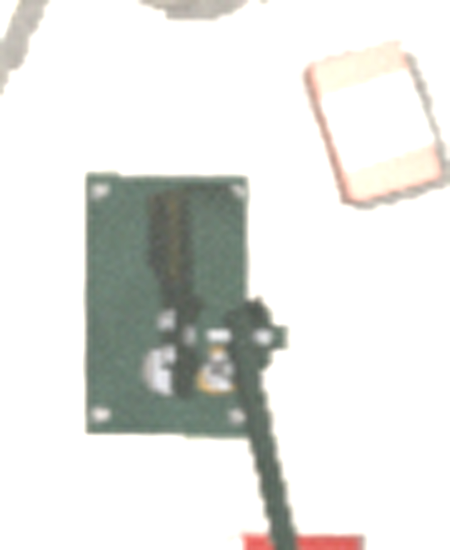

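The press picture shows only the low base plate beside the pink soap. The tower is at about (165,270) and the lever head at (260,330), both clear of the grasp. Next I turn the gripper and travel toward the ball.

Emit:
send_rows:
  targets: [0,0,-0.785,0,0,0,0.5,0,0,-0.785,0,0,0,0.5,0,0,-0.785,0,0,0,0.5,0,0,-0.785,0,0,0,0.5,0,0,0,-0.62,-0.96,0.19,0.5,0,0,0,-0.62,-0.96,0.19,0.5,0,0,0,-0.62,-0.96,0.19,0.5,0,0,0,-0.62,-0.96,0.19,0.5,0,0,0,-0.62,-0.96,0.19,0.5,0,0,0,-0.62,-0.96,0.19,0.5,0,0,0,-0.62,-0.96,0.19,0.5,0,0,0,-0.62,-0.96,0.19,0.5,0,0,0,-0.62,-0.96,0.19,0.5,0,0,0,-0.62,-0.96,0.19,0.5,0,0,0,-0.62,-0.96,0.19,0.5,0,0,0,-0.62,-0.96,0.19,0.5,0,0,0,-0.62,-0.96,0.19,0.5,0,0,0,-0.62,-0.96,0.19,0.5,0,0,0,-0.62,-0.96,0.19,0.5,0,0,0,-0.62,-0.96,0.19,0.5]
  squeeze: 15

```text
t: 2.6
ee_pos: [0.3969, 0.3494, 0.1577]
tool_rot: [0.0, -0.064, 0.998, 0.0]
wrist_force: [0.4, 0.3, 0.7]
opening: 0.0465
finger_force: 0.0
```

Run:
```python
from h import *
rel(cw(-.105,0,.074),TH); s=ctrl.read_state(); print(s["q"])
for a,b in [((377,203),(340.5,163.8)),((394.3,198.3),(349.5,152.5))]: print("soap corner",tri(a,b))
```

```text
t 2.6 grasp [0.3968 0.3494 0.1765] clamp [-0.1545  0.0774  0.1765] F [0.4361 0.3287 0.684 ] open 0.046527692901454726 ff 0.0
tool y yaw 0.12787049487294047 tilt [0.0002 0.0002]
turn z units -0.001079209392162763
shift units in target-yaw tool axes [-2.4766 -3.8721  5.1256]
[-0.6907  0.5023 -0.1071  1.8494  0.0723  0.7933  0.8633]
soap corner (array([ 0.6259, -0.2441,  0.0234]), np.float64(0.0014402206519676013))
soap corner (array([ 0.6377, -0.296 ,  0.0271]), np.float64(0.006829132533060579))
```

Two views put the soap's top at about 0.025 m, which matches the stated 0.028. Now onto the ball.

Emit:
send_rows:
  targets: [0,0,0,-0.62,-0.968,0,0.5,0,0,0,-0.62,-0.968,0,0.5,0,0,0,-0.62,-0.968,0,0.5,0,0,0,-0.62,-0.968,0,0.5,0,0,0,0,0,0.855,0.5,0,0,0,0,0,0.855,0.5,0,0,0,0,0,0.855,0.5,0,0,0,0,0,0.855,0.5,0,0,0,0,0,0.855,0.5,0,0,0,0,0,0.855,0.5,0,0,0,0,0,0,0.5,0,0,0,0,0,0,0.1,0,0,0,0,0,0,0.0,0,0,0,0,0,0,0.0,0,0,0,0,0,0,0.0,0,0,0,0,0,0,0.0]
  squeeze: 10

```text
t: 4.6
ee_pos: [0.4561, 0.278, 0.0555]
tool_rot: [0.0, -0.063, 0.998, -0.001]
wrist_force: [2.5, -5.5, 1.8]
opening: 0.0208
finger_force: 10.0
```

Run:
```python
from h import *
rel(cw(-.105,0,.074),TH)
# ball arc from guess angle .12 to 1.5, clamp dx,dz
for a in np.linspace(.1,1.52,13): print(round(a,2),-.16+.065*np.cos(.52+a),.034+.065*np.sin(.52+a))
```

```text
t 4.6 grasp [0.4561 0.2781 0.0743] clamp [-0.1049 -0.0009  0.0743] F [ 2.5101 -5.5475  1.7751] open 0.020849598151590775 ff 10.000155419111252
tool y yaw 0.1264499077923422 tilt [ 0.001  -0.0026]
turn z units -0.012917435063815088
shift units in target-yaw tool axes [0.0053 0.043  0.0173]
0.1 -0.10709790031693531 0.07176728543492483
0.22 -0.1119265625265872 0.07774865265913762
0.34 -0.11742760125364936 0.08311813173342125
0.45 -0.12352407651929281 0.08780062273087175
0.57 -0.13013072030394107 0.09173063424594088
0.69 -0.1371551291437863 0.09485319938641615
0.81 -0.144499056526808 0.0971246445648679
0.93 -0.15205978701226733 0.09851320033690347
1.05 -0.15973157285463016 0.09899944574277253
1.16 -0.1674071130386558 0.09857657993756387
1.28 -0.17497905403920827 0.09725051731085271
1.4 -0.18234149131549401 0.09503980476541277
1.52 -0.1893914505391593 0.09197536231196968
```

Emit:
send_rows:
  targets: [0,0,0,0.24,-0.05,-0.3,0,0,0,0,0.275,0,-0.27,0,0,0,0,0.305,0,-0.235,0,0,0,0,0.33,0,-0.195,0,0,0,0,0.35,0,-0.155,0,0,0,0,0.365,0,-0.115,0,0,0,0,0.38,0,-0.07,0,0,0,0,0.385,0,-0.025,0,0,0,0,0.385,0,0.02,0,0,0,0,0.38,0,0.065,0,0,0,0,0.37,0,0.11,0,0,0,0,0.2,0,0.09,0,0,0,0,0,0,0,0]

```text
t: 6.22
ee_pos: [0.3741, 0.2674, 0.0768]
tool_rot: [-0.002, -0.064, 0.998, -0.002]
wrist_force: [-0.8, -5.4, 3.2]
opening: 0.0214
finger_force: 10.0
```

Run:
```python
from h import *
rel(None)
```

```text
t 6.225 grasp [0.3742 0.2674 0.0956] clamp [-0.1875 -0.0009  0.0956] F [-0.7778 -5.4336  3.1548] open 0.02143670371906624 ff 10.000103563070297
tool y yaw 0.12843198551939558 tilt [-0.0042 -0.0035]
```

Emit:
send_rows:
  targets: [0,0,0,0,0,0,0.5,0,0,0,0,0,0,0.5,0,0,0,0,0,-1,0.5,0,0,0,0,0,-1,0.5,0,0,0,-0.93,0,0,0.55,0,0,0,-0.93,0,0,0.55,0,0,0,-0.93,0,0,0.55,0,0,0,-0.93,0,0,0.55,0,0,0,-0.93,0,0,0.55,0,0,0,-0.93,0,0,0.55,0,0,0,-0.93,0,0,0.55,0,0,0,-0.93,0,0,0.55,0,0,0,-0.93,0,0,0.55,0,0,0,-0.93,0,0,0.55,0,0,0,-0.93,0,0,0.55,0,0,0,0,0,0,0.55]

```text
t: 8.22
ee_pos: [0.5803, 0.2961, 0.1167]
tool_rot: [0.001, -0.064, 0.998, 0.001]
wrist_force: [0.2, -0.3, -0.9]
opening: 0.0511
finger_force: 0.0
```

Run:
```python
from h import *
rel(cw(.0185,0,.075),TH)
t=ctrl.read_camera("top"); s=ctrl.read_camera("scene")
bt=ball(t,(180,255,215,300)); bs=ball(s,(235,295,300,345)); p,e=tri(bt,bs); print("ball",bt,bs,wc(p),e, "expected",-.16+.065*np.cos(2.02),.034+.065*np.sin(2.02))
```

```text
t 8.225 grasp [0.5803 0.2961 0.1355] clamp [0.0206 0.0011 0.1355] F [ 0.2024 -0.2592 -0.8764] open 0.05111011100210563 ff 0.0
tool y yaw 0.12778139501487254 tilt [0.0009 0.0016]
turn z units -0.0018217082093955248
shift units in target-yaw tool axes [ 0.107  -0.0565  3.0236]
 ** On entry to DLASCL parameter number  4 had an illegal value
 ** On entry to DLASCL parameter number  4 had an illegal value
 ** On entry to DLASCL parameter number  4 had an illegal value
 ** On entry to DLASCL parameter number  4 had an illegal value
 ** On entry to DLASCL parameter number  5 had an illegal value
 ** On entry to DLASCL parameter number  4 had an illegal valueh.py:21: RuntimeWarning: Mean of empty slice.
  y,x=np.nonzero(m);return np.array([x.mean(),y.mean()])
  ret = ret.dtype.type(ret / rcount)
Traceback (most recent call last):
  File "h.py", line 13, in tri
    A=np.c_[d1,-d2];s=np.linalg.lstsq(A,o2-o1,rcond=None)[0]
                      ~~~~~~~~~~~~~~~^^^^^^^^^^^^^^^^^^^^
numpy.linalg.LinAlgError: SVD did not converge in Linear Least Squares
```

Run:
```python
from h import *
t=ctrl.read_camera("top"); s=ctrl.read_camera("scene")
im=np.hstack([cv2.resize(t[140:300,120:260],(490,560)),cv2.resize(s[220:400,200:300],(311,560))])[:, :800]
cv2.imwrite("pics/a1.png",np.clip(im[:,:,::-1]*1.4,0,255).astype(np.uint8))
c=ctrl.calibration("scene")
for a in(.1,1.5):
    q=c["rotation"];r=R.from_quat(np.r_[q[1:],q[0]]).inv();p=cw(-.16+.065*np.cos(.52+a),0,.034+.065*np.sin(.52+a))
    x=r.apply(p-c["position"]); print(a,c["intrinsics"]@(x/x[2]))
```

```text
0.1 [250.5831 308.9632   1.    ]
1.5 [277.7044 327.7814   1.    ]
```

View pics/a1.png

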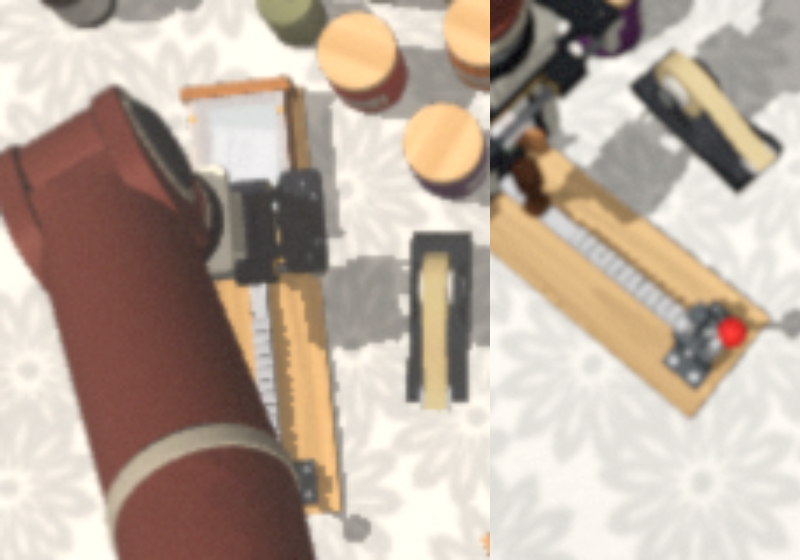

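The scene view has the ball at about (278,327), exactly where the fully open pawl should be, and it stays there by itself. Now I grip the bar and draw it back.

Emit:
send_rows:
  targets: [0,0,0,0.1,-0.05,0.75,0.5,0,0,0,0,0,0.75,0.5,0,0,0,0,0,0.75,0.5,0,0,0,0,0,0.75,0.5,0,0,0,0,0,0,0.5,0,0,0,0,0,0,0.1,0,0,0,0,0,0,0.0,0,0,0,0,0,0,0.0,0,0,0,0,0,0,0.0,0,0,0,0,0,0,0.0]
  squeeze: 25

```text
t: 9.68
ee_pos: [0.5781, 0.2936, 0.0575]
tool_rot: [0.0, -0.064, 0.998, -0.0]
wrist_force: [-0.9, -1.3, 3.2]
opening: 0.0235
finger_force: 25.0
```

Emit:
send_rows:
  targets: [0,0,0,0.3,0,0,0,0,0,0,0.5,0,0,0,0,0,0,0.7,0,0,0,0,0,0,0.7,0,0,0,0,0,0,0.7,0,0,0,0,0,0,0.7,0,0,0,0,0,0,0.7,0,0,0,0,0,0,0.7,0,0,0,0,0,0,0.5,0,0,0,0,0,0,0.4,0,0,0,0,0,0,0.3,0,0,0,0,0,0,0.2,0,0,0,0,0,0,0,0,0,0]

```text
t: 11.3
ee_pos: [0.4535, 0.2776, 0.0574]
tool_rot: [0.003, -0.063, 0.998, 0.001]
wrist_force: [8.4, -2.3, 1.9]
opening: 0.0235
finger_force: 25.0
```

Run:
```python
from h import *
rel(cw(-.108,0,.075),TH)
```

```text
t 11.3 grasp [0.4534 0.2775 0.0762] clamp [-0.1076 -0.001   0.0762] F [ 8.4086 -2.2769  1.9471] open 0.023512163956635773 ff 25.000208616256714
tool y yaw 0.12698434735493402 tilt [0.0062 0.0017]
turn z units -0.008463772042216489
shift units in target-yaw tool axes [0.0204 0.0513 0.0611]
```

Emit:
send_rows:
  targets: [0,0,0,0,0,0,0.6,0,0,0,0,0,0,0.6,0,0,0,0,0,0,0.6,0,0,0,0,0,-0.9,0.6,0,0,0,0,0,-0.9,0.6,0,0,0,0,0,-0.9,0.7,0,0,0,0,0,-0.9,0.8,0,0,-0.6,-0.6,0,-0.9,1,0,0,-0.6,-0.6,0,-0.9,1,0,0,0,-0.6,0,-0.9,1,0,0,0,-0.6,0,-0.9,1,0,0,0,-0.6,0,-0.9,1,0,0,0,-0.6,0,-0.9,1]

```text
t: 12.92
ee_pos: [0.5199, 0.2946, 0.2369]
tool_rot: [-0.001, -0.136, 0.991, -0.0]
wrist_force: [0.4, -0.6, -0.2]
opening: 0.0929
finger_force: 0.0
```

Run:
```python
from h import *
rel([.6075,-.275,.27],.27)
s=ctrl.read_camera("scene"); t=ctrl.read_camera("top")
bs=ball(s,(235,290,300,345)); print(bs)
```

```text
t 12.925 grasp [0.52   0.2946 0.2557] clamp [-0.0394  0.0074  0.2557] F [ 0.4246 -0.5951 -0.1973] open 0.09292016227309154 ff 0.0
tool y yaw 0.2727362429280654 tilt [-0.0019 -0.0004]
turn z units 0.022802024400545018
shift units in target-yaw tool axes [  3.3782 -28.6165  -0.7161]
[277.5167 326.1333]
```

Emit:
send_rows:
  targets: [0,0,0,0.11,-0.95,-0.03,1,0,0,0,0.11,-0.95,-0.03,1,0,0,0,0.11,-0.95,-0.03,1,0,0,0,0.11,-0.95,-0.03,1,0,0,0,0.11,-0.95,-0.03,1,0,0,0,0.11,-0.95,-0.03,1,0,0,0,0.11,-0.95,-0.03,1,0,0,0,0.11,-0.95,-0.03,1,0,0,0,0.11,-0.95,-0.03,1,0,0,0,0.11,-0.95,-0.03,1,0,0,0,0.11,-0.95,-0.03,1,0,0,0,0.11,-0.95,-0.03,1,0,0,0,0.11,-0.95,-0.03,1,0,0,0,0.11,-0.95,-0.03,1,0,0,0,0.11,-0.95,-0.03,1]

```text
t: 14.9
ee_pos: [0.5656, 0.0097, 0.2459]
tool_rot: [-0.0, -0.136, 0.991, -0.0]
wrist_force: [-0.5, -0.5, -0.5]
opening: 0.0926
finger_force: 0.0
```

Emit:
send_rows:
  targets: [0,0,0,0.11,-0.95,0,1,0,0,0,0.11,-0.95,0,1,0,0,0,0.11,-0.95,0,1,0,0,0,0.11,-0.95,0,1,0,0,0,0.11,-0.95,0,1,0,0,0,0.11,-0.95,0,1,0,0,0,0.11,-0.95,0,1,0,0,0,0.11,-0.95,0,1,0,0,0,0.11,-0.95,0,1,0,0,0,0.11,-0.95,0,1,0,0,0,0.11,-0.95,0,1,0,0,0,0.11,-0.95,0,1,0,0,0,0.11,-0.95,0,1,0,0,0,0.11,-0.95,0,1,0,0,0,0.11,-0.95,0,1]

```text
t: 16.77
ee_pos: [0.6104, -0.2737, 0.2458]
tool_rot: [-0.0, -0.136, 0.991, -0.0]
wrist_force: [-0.4, -0.5, 0.5]
opening: 0.0929
finger_force: 0.0
```

Run:
```python
from h import *
rel([.6075,-.275,.0225],.27)
```

```text
t 16.775 grasp [ 0.6104 -0.2737  0.2646] clamp [-0.0223 -0.5678  0.2646] F [-0.4136 -0.4534  0.5192] open 0.0929016393705323 ff 0.0
tool y yaw 0.2720434466612779 tilt [-0. -0.]
turn z units 0.017028722177315585
shift units in target-yaw tool axes [ 0.1574 -0.0264 12.1063]
```

Emit:
send_rows:
  targets: [0,0,0,0.15,0,0.95,1,0,0,0,0,0,0.95,1,0,0,0,0,0,0.95,1,0,0,0,0,0,0.95,1,0,0,0,0,0,0.95,1,0,0,0,0,0,0.95,1,0,0,0,0,0,0.95,1,0,0,0,0,0,0.95,1,0,0,0,0,0,0.95,1,0,0,0,0,0,0.95,1,0,0,0,0,0,0.9,1,0,0,0,0,0,0.8,1,0,0,0,0,0,0.6,1,0,0,0,0,0,0.3,1,0,0,0,0,0,0,0.5,0,0,0,0,0,0,0.4,0,0,0,0,0,0,0.4,0,0,0,0,0,0,0.4]
  squeeze: 30

```text
t: 19.02
ee_pos: [0.6078, -0.2738, 0.0044]
tool_rot: [0.001, -0.136, 0.991, -0.001]
wrist_force: [0.7, -1.2, -0.0]
opening: 0.0577
finger_force: 0.4
```

Run:
```python
from h import *
rel(None)
```

```text
t 19.025 grasp [ 0.6077 -0.2738  0.0232] clamp [-0.0249 -0.5675  0.0232] F [ 0.7331 -1.2281 -0.0443] open 0.057659289230730916 ff 0.43576433323323727
tool y yaw 0.2720244041875789 tilt [ 0.0013 -0.0012]
```

Emit:
send_rows:
  targets: [0,0,0,0,0,0,0.4,0,0,0,0,0,0,0.4,0,0,0,0,0,-0.3,0.4,0,0,0,0,0,-0.6,0.4,0,0,0,0,0,-0.9,0.4,0,0,0,0,0,-0.95,0.4,0,0,0,0,0,-0.95,0.4,0,0,0,0,0,-0.95,0.4,0,0,0,0,0,-0.95,0.4,0,0,0,0,0,-0.95,0.4,0,0,0,0,0,-0.95,0.4,0,0,0,0,0,-0.95,0.4,0,0,0,0,0,-0.95,0.4,0,0,0,0,0,-0.95,0.4,0,0,0,0,0,-0.95,0.4,0,0,0,0,0,-0.95,0.4]

```text
t: 21.02
ee_pos: [0.607, -0.273, 0.2501]
tool_rot: [-0.0, -0.136, 0.991, 0.0]
wrist_force: [0.3, 0.4, -2.0]
opening: 0.0561
finger_force: 29.9
```

Run:
```python
from h import *
rel(cw(.01,-.001,.27),.27)
for n in("top","scene"):
    cv2.imwrite(f"pics/lift_{n}.png",ctrl.read_camera(n)[:,:,::-1])
t=cv2.imread("pics/lift_top.png");s=cv2.imread("pics/lift_scene.png")
im=np.hstack([cv2.resize(t[150:270,330:450],(400,400)),cv2.resize(s[80:200,300:420],(400,400))])
cv2.imwrite("pics/lift.png",np.clip(im*1.6,0,255).astype(np.uint8))
```

```text
t 21.025 grasp [ 0.607  -0.273   0.2689] clamp [-0.0256 -0.5667  0.2689] F [ 0.2857  0.3592 -2.0343] open 0.05605855959458301 ff 29.87044394016266
tool y yaw 0.2721193038244943 tilt [-0.0003  0.0001]
turn z units 0.017660865204118897
shift units in target-yaw tool axes [-5.7631 27.7497 -0.0539]
```

View pics/lift.png

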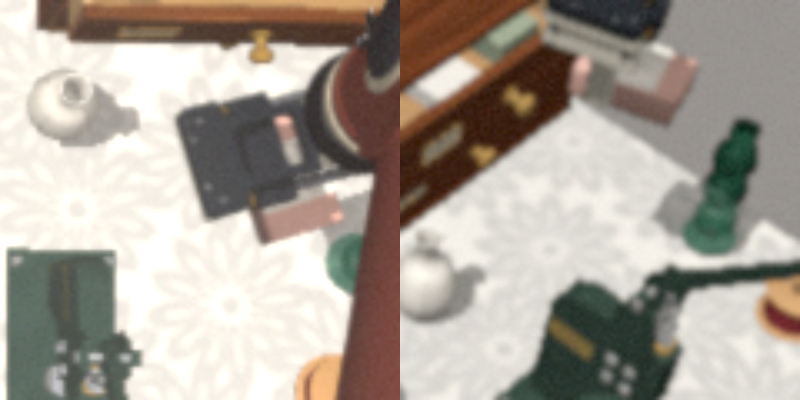

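The soap is held level, with its long axis along tool x (visible at about (300,210) on the left and (650,80) on the right). Next I carry it back to the clamp.

Emit:
send_rows:
  targets: [0,0,0,-0.19,0.92,0,0.4,0,0,0,-0.19,0.92,0,0.4,0,0,0,-0.19,0.92,0,0.4,0,0,0,-0.19,0.92,0,0.4,0,0,0,-0.19,0.92,0,0.4,0,0,0,-0.19,0.92,0,0.4,0,0,0,-0.19,0.92,0,0.4,0,0,0,-0.19,0.92,0,0.4,0,0,0,-0.19,0.92,0,0.4,0,0,0,-0.19,0.92,0,0.4,0,0,0,-0.19,0.92,0,0.4,0,0,0,-0.19,0.92,0,0.4,0,0,0,-0.19,0.92,0,0.4,0,0,0,-0.19,0.92,0,0.4,0,0,0,-0.19,0.92,0,0.4]

```text
t: 23.0
ee_pos: [0.588, 0.0092, 0.2488]
tool_rot: [-0.0, -0.136, 0.991, -0.0]
wrist_force: [-0.2, -0.6, -1.6]
opening: 0.0561
finger_force: 29.9
```

Emit:
send_rows:
  targets: [0,0,0,-0.19,0.92,0,0.4,0,0,0,-0.19,0.92,0,0.4,0,0,0,-0.19,0.92,0,0.4,0,0,0,-0.19,0.92,0,0.4,0,0,0,-0.19,0.92,0,0.4,0,0,0,-0.19,0.92,0,0.4,0,0,0,-0.19,0.92,0,0.4,0,0,0,-0.19,0.92,0,0.4,0,0,0,-0.19,0.92,0,0.4,0,0,0,-0.19,0.92,0,0.4,0,0,0,-0.19,0.92,0,0.4,0,0,0,-0.19,0.92,0,0.4,0,0,0,-0.19,0.92,0,0.4,0,0,0,-0.19,0.92,0,0.4,0,0,0,-0.19,0.92,0,0.4,0,0,0.6,0,0,0,0.4,0,0,0.6,0,0,0,0.4,0,0,0,0,0,0,0.4]

```text
t: 25.25
ee_pos: [0.5687, 0.2898, 0.2488]
tool_rot: [-0.0, -0.065, 0.998, -0.0]
wrist_force: [0.8, 0.3, -1.6]
opening: 0.0558
finger_force: 29.9
```

Run:
```python
from h import *
rel(cw(.0155,-.001,.10),.128)
t=ctrl.read_camera("top"); s=ctrl.read_camera("scene")
print("ball",ball(s,(235,290,300,345)))
im=np.hstack([cv2.resize(t[140:300,140:260],(420,560)),cv2.resize(s[190:350,150:258],(378,560))])
cv2.imwrite("pics/carry.png",np.clip(im[:,:,::-1]*1.5,0,255).astype(np.uint8))
```

```text
t 25.25 grasp [0.5687 0.2898 0.2676] clamp [ 0.0083 -0.0036  0.2676] F [ 0.8386  0.3104 -1.5764] open 0.055839509890885215 ff 29.870870411396027
tool y yaw 0.12915122565656276 tilt [-0.     -0.0002]
turn z units 0.009593547138022953
shift units in target-yaw tool axes [-0.3591  0.1299  8.3788]
ball [277.5167 326.1333]
```

View pics/carry.png

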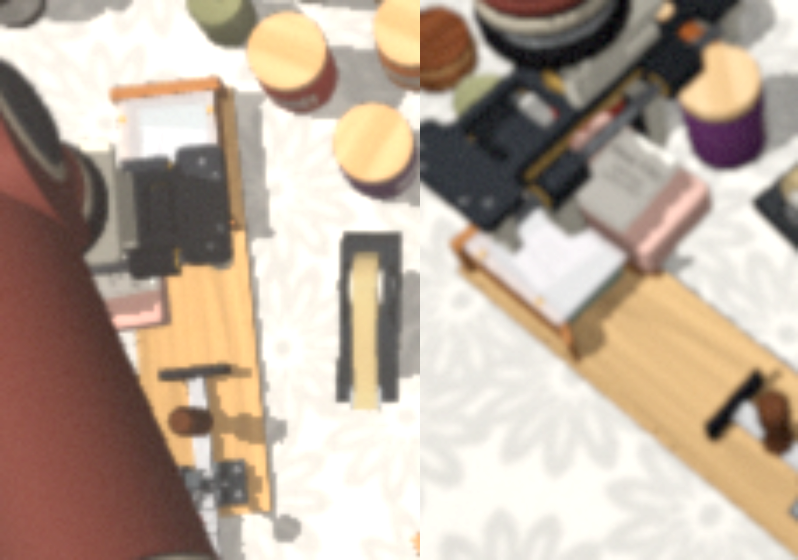

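Emit:
send_rows:
  targets: [0,0,0,-0.36,0.13,0.95,0.4,0,0,0,0,0,0.95,0.4,0,0,0,0,0,0.95,0.4,0,0,0,0,0,0.95,0.4,0,0,0,0,0,0.95,0.4,0,0,0,0,0,0.95,0.4,0,0,0,0,0,0.95,0.4,0,0,0,0,0,0.95,0.4,0,0,0,0,0,0.95,0.4,0,0,0,0,0,0.95,0.4,0,0,0,0,0,0.95,0.4,0,0,0,0,0,0.6,0.4,0,0,0,0,0,0.35,0.4,0,0,0,0,0,0.15,0.4,0,0,0,0,0,0,0.4]

```text
t: 27.22
ee_pos: [0.5758, 0.2928, 0.0181]
tool_rot: [0.0, -0.064, 0.998, 0.0]
wrist_force: [0.4, -0.3, -0.7]
opening: 0.056
finger_force: 29.9
```

Run:
```python
from h import *
rel(cw(.0155,-.001,.0315),.128)
```

```text
t 27.225 grasp [0.5758 0.2928 0.0369] clamp [ 0.0158 -0.0015  0.0369] F [ 0.37   -0.2572 -0.7346] open 0.0559746568029428 ff 29.870492219924927
tool y yaw 0.1280750118211646 tilt [0.0006 0.0003]
turn z units 0.0006250985097049541
shift units in target-yaw tool axes [0.0127 0.0273 0.2725]
```

Emit:
send_rows:
  targets: [0,0,0,0,0,0.15,0.4,0,0,0,0,0,0.1,0.4,0,0,0,0,0,0,0.4]

```text
t: 27.6
ee_pos: [0.5755, 0.2925, 0.0128]
tool_rot: [-0.0, -0.064, 0.998, -0.0]
wrist_force: [0.4, -0.2, -0.4]
opening: 0.0558
finger_force: 29.9
```

Run:
```python
from h import *
rel(cw(.0155,-.001,.0315),.128)
```

```text
t 27.6 grasp [0.5755 0.2925 0.0316] clamp [ 0.0154 -0.0017  0.0316] F [ 0.3887 -0.2347 -0.4093] open 0.055829152957631197 ff 29.87048774957657
tool y yaw 0.12805678711140828 tilt [-0.0002 -0.0002]
turn z units 0.00047322592840228406
shift units in target-yaw tool axes [-0.0045  0.037   0.0029]
```

Emit:
send_rows:
  targets: [0,0,0,0,0,0,0.7,0,0,0,0,0,0,0.85,0,0,0,0,0,0,0.85,0,0,0,0,0,-0.5,0.85,0,0,0,0,0,-0.8,0.85,0,0,0,0,0,-0.95,0.85,0,0,0,0,0,-0.95,0.85,0,0,0,0,0,-0.95,0.7,0,0,0,0,0,-0.95,0.55,0,0,0,0.88,0,0,0.55,0,0,0,0.88,0,0,0.55,0,0,0,0.88,0,0,0.55,0,0,0,0.88,0,0,0.55,0,0,0,0.88,0,0,0.55,0,0,0,0.88,0,0,0.55,0,0,0,0.88,0,0,0.55,0,0,0,0,0,0,0.55]

```text
t: 29.72
ee_pos: [0.4525, 0.2771, 0.1157]
tool_rot: [-0.0, -0.065, 0.998, 0.0]
wrist_force: [0.5, 0.6, 0.3]
opening: 0.051
finger_force: 0.0
```

Run:
```python
from h import *
rel(cw(-.1076,-.001,.076),.128)
t=ctrl.read_camera("top"); s=ctrl.read_camera("scene")
print("ball",ball(s,(235,290,300,345)))
im=np.hstack([cv2.resize(t[140:300,140:260],(420,560)),cv2.resize(s[220:350,160:248],(378,560))])
cv2.imwrite("pics/laid.png",np.clip(im[:,:,::-1]*1.5,0,255).astype(np.uint8))
```

```text
t 29.725 grasp [0.4525 0.2771 0.1345] clamp [-0.1085 -0.0013  0.1345] F [0.4804 0.5747 0.265 ] open 0.050961269552911796 ff 0.0
tool y yaw 0.129458200562561 tilt [-0.0002  0.0002]
turn z units 0.012151671354674922
shift units in target-yaw tool axes [-0.0468  0.0168  2.9261]
ball [277.5167 326.1333]
```

View pics/laid.png

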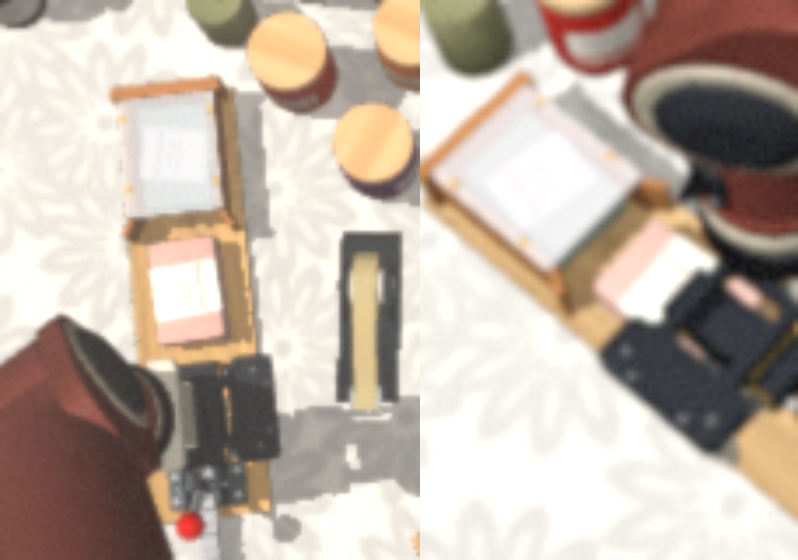

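The pink soap lies flat and lengthwise in the bay at about (187,290) on the left, with the pusher behind it and the pawl still open. I grip the bar and push.

Emit:
send_rows:
  targets: [0,0,0,-0.05,0,0.75,0.5,0,0,0,0,0,0.75,0.5,0,0,0,0,0,0.75,0.5,0,0,0,0,0,0.68,0.5,0,0,0,0,0,0,0.5,0,0,0,0,0,0,0.1,0,0,0,0,0,0,0.0,0,0,0,0,0,0,0.0,0,0,0,0,0,0,0.0,0,0,0,0,0,0,0.0]
  squeeze: 50

```text
t: 31.08
ee_pos: [0.4547, 0.2776, 0.0568]
tool_rot: [0.001, -0.064, 0.998, 0.001]
wrist_force: [-0.2, 1.3, 2.9]
opening: 0.0233
finger_force: 50.0
```

Emit:
send_rows:
  targets: [0,0,0,-0.2,0,0,0,0,0,0,-0.3,0,0,0,0,0,0,-0.3,0,0,0,0,0,0,-0.3,0,0,0,0,0,0,-0.3,0,0,0,0,0,0,-0.3,0,0,0,0,0,0,-0.3,0,0,0,0,0,0,-0.2,0,0,0,0,0,0,-0.1,0,0,0,0,0,0,-0.1,0,0,0,0,0,0,0,0,0,0]

```text
t: 32.45
ee_pos: [0.5014, 0.2837, 0.0568]
tool_rot: [-0.001, -0.064, 0.998, 0.0]
wrist_force: [-3.0, 0.2, 5.5]
opening: 0.0232
finger_force: 50.0
```

Run:
```python
from h import *
rel(cw(-.0536,-.001,.076),.128)
```

```text
t 32.45 grasp [0.5014 0.2836 0.0756] clamp [-0.0592 -0.0011  0.0756] F [-3.0042  0.2315  5.4751] open 0.02320514452495007 ff 50.00165641307831
tool y yaw 0.12848897500637046 tilt [-0.0011  0.0004]
turn z units 0.004074791719753853
shift units in target-yaw tool axes [-0.2803  0.0052 -0.0224]
```

Not tight yet: about 5.6 mm left and only 3 N. I'll keep pushing gently until the force builds.

Emit:
send_rows:
  targets: [0,0,0,-0.1,0,0,0,0,0,0,-0.1,0,0,0,0,0,0,-0.1,0,0,0,0,0,0,-0.1,0,0,0,0,0,0,0,0,0,0]

```text
t: 33.08
ee_pos: [0.5088, 0.2846, 0.0567]
tool_rot: [-0.001, -0.064, 0.998, 0.0]
wrist_force: [-3.9, 1.0, 6.4]
opening: 0.0234
finger_force: 50.0
```

Run:
```python
from h import *
rel(cw(-.0536,-.001,.076),.128)
```

```text
t 33.075 grasp [0.5088 0.2846 0.0755] clamp [-0.0518 -0.0011  0.0755] F [-3.8996  0.9562  6.4367] open 0.023371989125382454 ff 50.00183701515198
tool y yaw 0.12861774814712423 tilt [-0.0022 -0.    ]
turn z units 0.005147901226035256
shift units in target-yaw tool axes [ 0.0915  0.0057 -0.0228]
```

Emit:
send_rows:
  targets: [0,0,0,-0.1,0,0,0,0,0,0,-0.1,0,0,0,0,0,0,0,0,0,0]

```text
t: 33.45
ee_pos: [0.509, 0.2846, 0.0567]
tool_rot: [-0.005, -0.065, 0.998, -0.001]
wrist_force: [-9.6, -0.5, 11.5]
opening: 0.0235
finger_force: 50.0
```

Run:
```python
from h import *
rel(cw(-.0536,-.001,.076),.128)
```

```text
t 33.45 grasp [0.5091 0.2846 0.0755] clamp [-0.0514 -0.0011  0.0755] F [-9.6147 -0.4569 11.5409] open 0.023483517445116186 ff 50.003430247306824
tool y yaw 0.12931390233697732 tilt [-0.0093 -0.0024]
turn z units 0.010949186141477607
shift units in target-yaw tool axes [ 0.1083  0.0056 -0.0232]
```

It has stalled at the expected travel. Now the firm press.

Emit:
send_rows:
  targets: [0,0,0,-0.15,0,0,0,0,0,0,-0.15,0,0,0,0,0,0,-0.15,0,0,0,0,0,0,-0.15,0,0,0,0,0,0,0,0,0,0]

```text
t: 34.08
ee_pos: [0.5104, 0.2847, 0.0559]
tool_rot: [-0.015, -0.066, 0.998, -0.004]
wrist_force: [-24.3, -3.6, 22.9]
opening: 0.023
finger_force: 50.0
```

Run:
```python
from h import *
rel(cw(-.0536,-.001,.076),.128)
```

```text
t 34.075 grasp [0.511  0.2848 0.0747] clamp [-0.0496 -0.0011  0.0747] F [-24.3461  -3.619   22.8626] open 0.02302982680282633 ff 50.00623404979706
tool y yaw 0.13163119580593283 tilt [-0.0299 -0.0094]
turn z units 0.0302599650494402
shift units in target-yaw tool axes [ 0.2     0.0071 -0.0649]
```

Emit:
send_rows:
  targets: [0,0,0,-0.15,0,0,0,0,0,0,-0.15,0,0,0,0,0,0,-0.1,0,0,0,0,0,0,0,0,0,0,0,0,0,0,0,0,0]

```text
t: 34.7
ee_pos: [0.5133, 0.285, 0.0547]
tool_rot: [-0.02, -0.067, 0.998, -0.005]
wrist_force: [-31.6, -6.0, 22.3]
opening: 0.0233
finger_force: 50.0
```

Run:
```python
from h import *
rel(cw(-.0536,-.001,.076),.128)
```

```text
t 34.7 grasp [0.514  0.2853 0.0735] clamp [-0.0465 -0.0011  0.0735] F [-31.5993  -6.0206  22.318 ] open 0.02332902558588977 ff 50.0056529045105
tool y yaw 0.13351951358954442 tilt [-0.04   -0.0127]
turn z units 0.04599594657953681
shift units in target-yaw tool axes [ 0.3541  0.0046 -0.125 ]
```

Emit:
send_rows:
  targets: [0,0,0,0.2,0,0,0,0,0,0,0.2,0,0,0,0,0,0,0.2,0,0,0,0,0,0,0.1,0,0,0,0,0,0,0,0,0,0]

```text
t: 35.33
ee_pos: [0.5137, 0.2852, 0.0549]
tool_rot: [-0.006, -0.065, 0.998, -0.001]
wrist_force: [-6.8, 0.2, 3.1]
opening: 0.0232
finger_force: 50.0
```

Run:
```python
from h import *
rel(cw(-.0536,-.001,.076),.128)
```

```text
t 35.325 grasp [0.5139 0.2853 0.0737] clamp [-0.0466 -0.0011  0.0737] F [-6.8266  0.1754  3.0799] open 0.02315360198507573 ff 50.0007301568985
tool y yaw 0.13107599190747396 tilt [-0.0121 -0.0036]
turn z units 0.025633265895616313
shift units in target-yaw tool axes [ 0.3481  0.0046 -0.1138]
```

Emit:
send_rows:
  targets: [0,0,0,0,0,0,0.5,0,0,0,0,0,0,0.5,0,0,0,0,0,0,0.5,0,0,0,0,0,-0.8,0.5,0,0,0,0,0,-0.8,0.5,0,0,0,0,0,-0.8,0.5,0,0,0,0,0,-0.8,0.5,0,0,0,0.88,0,0,0.5,0,0,0,0.88,0,0,0.5,0,0,0,0.88,0,0,0.5,0,0,0,0.88,0,0,0.5,0,0,0,0.88,0,0,0.5,0,0,0,0.88,0,0,0.5,0,0,0,0.88,0,0,0.5,0,0,0,0.88,0,0,0.5,0,0,0,0,0,0,0.5]

```text
t: 37.33
ee_pos: [0.3793, 0.2676, 0.121]
tool_rot: [-0.0, -0.065, 0.998, 0.0]
wrist_force: [-0.1, -0.0, -0.9]
opening: 0.0462
finger_force: 0.0
```

Run:
```python
from h import *
rel(cw(-.1875,-.001,.0945),.128)
t=ctrl.read_camera("top"); s=ctrl.read_camera("scene")
im=np.hstack([cv2.resize(t[150:290,160:230],(280,560)),cv2.resize(s[230:350,150:260],(513,560))])
cv2.imwrite("pics/pushed.png",np.clip(im[:,:,::-1]*1.5,0,255).astype(np.uint8))
cv2.imwrite("pics/p_top.png",t[:,:,::-1]);cv2.imwrite("pics/p_scene.png",s[:,:,::-1])
```

```text
t 37.325 grasp [0.3794 0.2676 0.1398] clamp [-0.1823 -0.0015  0.1398] F [-0.0737 -0.0082 -0.89  ] open 0.04616845874728882 ff 0.0
tool y yaw 0.12956406733221273 tilt [-0.0001  0.0001]
turn z units 0.0130338944351061
shift units in target-yaw tool axes [0.2587 0.0226 2.2641]
```

View pics/pushed.png

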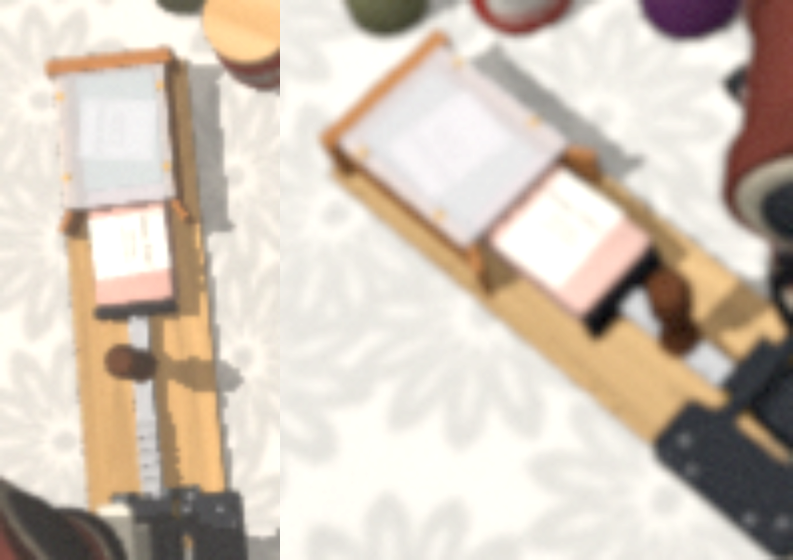

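The soap is in the tunnel with the pusher against it, at about (130,310) on the left. Next I check the bar's travel from the grip's position.

Run:
```python
from h import *
for n,f0,b0,f1,b1 in(("top","top0",(178,206,200,222),"p_top",(180,230,204,250)),("scene","scene0",(202,266,222,292),"p_scene",(228,278,252,310))):
    for f,b in((f0,b0),(f1,b1)):
        im=cv2.imread(f"pics/{f}.png")[:,:,::-1].copy(); m=mask(im,(0,70,10),(14,255,110),b)
        k,l,st,c=cv2.connectedComponentsWithStats(m); i=1+np.argmax(st[1:,4])
        print(f,c[i],st[i],wc(plane(n,[c[i]],.08)[0]))
im=cv2.imread("pics/p_top.png")[:,:,::-1].copy()
# soap rear edge / pusher along the axis
C=ctrl.calibration("top");q=C["rotation"];r=R.from_quat(np.r_[q[1:],q[0]]).inv()
for x in np.arange(-.03,.0,.002):
    p=cw(x,.018,.035);v=r.apply(p-C["position"]);u=C["intrinsics"]@(v/v[2]);print(round(x,3),u[:2],im[int(round(u[1])),int(round(u[0]))])
```

```text
top0 [188.0357 214.7857] [184 211   9  10  56] [0.0184 0.0011 0.08  ]
p_top [191.3871 240.4355] [186 236  13   9  62] [-0.0535 -0.002   0.08  ]
scene0 [212.4518 276.9759] [206 266  14  24 166] [ 0.0152 -0.0007  0.08  ]
p_scene [233.6058 295.7737] [228 286  13  20 137] [-0.0573  0.0029  0.08  ]
-0.03 [186.8456 234.0414] [158 127  88]
-0.028 [186.7871 233.3471] [157 126  86]
-0.026 [186.7286 232.653 ] [157 126  86]
-0.024 [186.6702 231.9593] [156 124  85]
-0.022 [186.6118 231.266 ] [155 121  84]
-0.02 [186.5534 230.5729] [155 121  84]
-0.018 [186.495  229.8802] [125 100  72]
-0.016 [186.4367 229.1879] [65 56 48]
-0.014 [186.3784 228.4958] [59 56 54]
-0.012 [186.3201 227.8041] [59 56 54]
-0.01 [186.2619 227.1127] [64 58 58]
-0.008 [186.2037 226.4216] [101  82  75]
-0.006 [186.1455 225.7309] [101  82  75]
-0.004 [186.0873 225.0405] [168 134 121]
-0.002 [186.0292 224.3504] [177 138 126]
```

The bar travel works out at 0.091, so both soaps are tight. Now I pinch the ball and swing it back.

Emit:
send_rows:
  targets: [0,0,0,0.26,0,0.75,0.5,0,0,0,0,0,0.75,0.5,0,0,0,0,0,0.74,0.5,0,0,0,0,0,0,0.5,0,0,0,0,0,0,0.1,0,0,0,0,0,0,0.0,0,0,0,0,0,0,0.0,0,0,0,0,0,0,0.0,0,0,0,0,0,0,0.0]
  squeeze: 10

```text
t: 38.55
ee_pos: [0.3753, 0.2673, 0.0759]
tool_rot: [0.0, -0.064, 0.998, 0.0]
wrist_force: [-0.2, 1.3, 2.7]
opening: 0.0213
finger_force: 10.0
```

Run:
```python
from h import *
rel(cw(-.1875,-.001,.0945),.128)
```

```text
t 38.55 grasp [0.3753 0.2673 0.0947] clamp [-0.1864 -0.0012  0.0947] F [-0.1874  1.2625  2.7463] open 0.021253451816290878 ff 10.000158995389938
tool y yaw 0.12829876822660236 tilt [0.0008 0.001 ]
turn z units 0.0024897352216862734
shift units in target-yaw tool axes [0.0563 0.0095 0.0077]
```

Emit:
send_rows:
  targets: [0,0,0,-0.2,0,-0.09,0,0,0,0,-0.37,0,-0.11,0,0,0,0,-0.38,0,-0.065,0,0,0,0,-0.385,0,-0.02,0,0,0,0,-0.385,0,0.025,0,0,0,0,-0.38,0,0.07,0,0,0,0,-0.365,0,0.115,0,0,0,0,-0.35,0,0.155,0,0,0,0,-0.33,0,0.195,0,0,0,0,-0.305,0,0.235,0,0,0,0,-0.275,0,0.27,0,0,0,0,-0.12,0,0.15,0,0,0,0,0,0,0,0]

```text
t: 40.17
ee_pos: [0.4518, 0.2771, 0.0566]
tool_rot: [0.0, -0.064, 0.998, 0.0]
wrist_force: [1.5, 5.0, 2.1]
opening: 0.0208
finger_force: 10.0
```

Run:
```python
from h import *
rel(cw(-.107,-.001,.0735),.128)
```

```text
t 40.175 grasp [0.4518 0.2771 0.0754] clamp [-0.1093 -0.0013  0.0754] F [1.4996 5.011  2.1001] open 0.02078810346053007 ff 10.000144243240356
tool y yaw 0.1282301280697404 tilt [0.0006 0.0007]
turn z units 0.0019177339145033667
shift units in target-yaw tool axes [-0.115   0.0139  0.0944]
```

Emit:
send_rows:
  targets: [0,0,0,0,0,0,0.4,0,0,0,0,0,0,0.6,0,0,0,0,0,0,0.6,0,0,0,0,0,-0.6,0.6,0,0,0,0,0,-0.9,0.6,0,0,0,0,0,-0.9,0.6,0,0,0,0,0,-0.9,0.6,0,0,0,0,0,-0.9,0.6,0,0,0,0,0,-0.9,0.6,0,0,0,0,0,-0.9,0.6,0,0,0,-0.5,0.95,-0.5,0.6,0,0,0,-0.5,0.95,0,0.6,0,0,0,-0.5,0.95,0,0.6,0,0,0,-0.5,0.95,0,0.6,0,0,0,-0.5,0.95,0,0.6,0,0,0,-0.5,0.95,0,0.6,0,0,0,0,0.95,0,0.6,0,0,0,0,0.95,0,0.6,0,0,0,0,0.95,0,0.6]

```text
t: 42.55
ee_pos: [0.4882, 0.455, 0.1871]
tool_rot: [-0.0, -0.064, 0.998, -0.0]
wrist_force: [-0.4, -0.3, -0.0]
opening: 0.0561
finger_force: 0.0
```

Run:
```python
from h import *
rel(None)
t=ctrl.read_camera("top"); s=ctrl.read_camera("scene")
for n,im,b in(("top",t,(175,240,215,300)),("scene",s,(235,290,300,345))):
    m=mask(im,(0,170,90),(8,255,255),b); print(n,m.sum()/255, cen(m) if m.any() else None, wc(plane(n,[cen(m)],.07)[0]) if m.any() else None)
im=np.hstack([cv2.resize(t[150:290,150:250],(400,560)),cv2.resize(s[230:350,180:266],(400,560))])
cv2.imwrite("pics/end.png",np.clip(im[:,:,::-1]*1.5,0,255).astype(np.uint8))
```

```text
t 42.55 grasp [0.4882 0.455  0.2059] clamp [-0.0504  0.1705  0.2059] F [-0.4249 -0.2706 -0.0114] open 0.056089428773550894 ff 0.0
tool y yaw 0.12859714580141463 tilt [-0.0004 -0.0001]
top 0.0 None None
scene 46.0 [250.2609 307.5217] [-0.1038 -0.0024  0.07  ]
```

View pics/end.png

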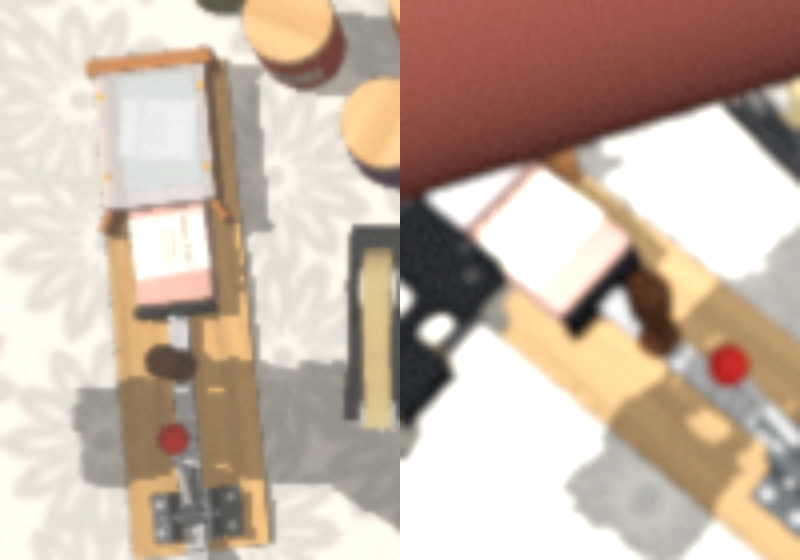

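The final picture shows the pink soap in the tunnel mouth with the pusher tight behind it. The ball is down at (173,438), at the same scene pixel as at the start, and the gripper is clear.

```bash
python3 -c "
from rig import ctrl
print(ctrl.job_done())"
```

```text
the job is handed in; nothing more can be done
None
```

The job is handed in at about 43 s: the pink soap is packed tight behind the sage one, the pawl is down on the teeth and the gripper is clear; the handover returned no verdict.

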